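# Snap the red order marker into its cap

## Task

The red order marker has been left standing uncapped in one of the tubes of the steel caddy. Draw it out, press it straight down, nib first, into the empty red cap on the black marker dock until it clicks, and keep pushing after the click until the marker's shoulder sits flush on the rim of the cap. Finish while still gripping the marker and still pushing it down into its cap with a steady, firm push; leave the blue and black markers, the bell and the sauce bottle where they are.

Things in the scene. Friction and masses are not known exactly. Their poses are not given: they have to be found in the camera images.
- red_marker: red marker, 150 mm long, about 30 g, loose. Starts nib down, leaning up to 3 degrees, in an outer tube of the caddy: tip 5 mm, tail 155 mm above the counter, so 60 mm shows above the tube. Origin at the tip of the nib, z along the axis to the tail (up). Round barrel 20 mm in diameter, 32 to 150 mm from the tip, red with a white band and grey end; its white nose is told under the shoulder
- red_marker_shoulder (a point): centre of the red marker's flat shoulder, on its axis 32 mm from the tip, z to the tail; at home it meets red_cap_rim. Measured from the tip: nib 6 mm in diameter up to 10 mm, nose 11 mm in diameter from 14 to 32 mm, round it a snap bead 16 mm in diameter at 21 to 22 mm, tapering off at 18.5 and 26 mm
- dock: marker dock, fixed: black plate 70 mm (its x) by 150 mm (its y), 12 mm thick, with two fixed caps mouth up, at y = +40 mm (red, empty) and y = -40 mm (blue, holding the blue marker). Origin at the centre of its underside on the counter, z up
- red_cap_rim (a point): centre of the red cap's mouth, in the plane of its flat rim, 57 mm above the counter, z up. Cap 28 mm in diameter, bore 18 mm, 41 mm deep. Springy bumps in it meet the bead when the shoulder is 10 mm above the rim; resistance peaks at about 10 N near 7 to 8 mm, then drops (click) and turns to a pull of a few N, nil from 2 mm until the shoulder lands hard on the rim. Pulling out needs more
- caddy: steel caddy, fixed: three upright round tubes in a row along its y axis, at y = -60, 0 and +60 mm, each 27 mm in diameter outside, 23 mm inside, floor 5 mm and rim 95 mm above the counter. Plate 60 by 180 mm; origin at the centre of its underside, z up. The red marker stands in one outer tube, the black marker in the other; the middle one is empty
- black_marker: a black capped marker, 140 mm long, 21 mm in diameter at the cap, loose, standing in the other outer tube of the caddy; origin at the centre of its lower end, z up. Not to be disturbed
- blue_marker: a blue marker of the same shape as the red one, snapped home in the blue cap of the dock, its tail 175 mm above the counter; origin at the tip of its nib, z up. Not to be disturbed
- call_bell: a steel call bell on a black foot, 80 mm in diameter, 57 mm high, loose; origin at the centre of its underside. Not to be disturbed
- squeeze_bottle: a yellow sauce squeeze bottle with a white nozzle, 62 mm in diameter, 195 mm high, loose; origin at the centre of its underside. Not to be disturbed

How it is judged:
On the way, in this order (a step that is already met when the one before it is completed fails the run):
1. the red marker is drawn clear of its tube, held in the fingers: its nib is more than 105 mm above the counter (height (world z) of red_marker above 0.105 m and contact force between the fingers and red_marker above 1 N), for 0.1 s.
2. the red marker, held in the fingers, has clicked home in the red cap, its shoulder within 1.5 mm of the rim (z of red_marker_shoulder in the frame of red_cap_rim below 0.0015 m and horizontal distance between red_marker_shoulder and red_cap_rim below 0.003 m and contact force between the fingers and red_marker above 1 N), for 0.2 s.
At the end, for the whole second after the job is handed in: the red marker is home in the red cap, shoulder within 1.5 mm of the rim and within 3 mm of its centre, within 6 degrees of upright and at rest, still gripped by the fingers (more than 1 N) and still pressed into the cap with more than 3 N (all of step 2 and angle between red_marker's own z axis and vertical below 0.1 rad and contact force between red_marker and dock above 3 N and linear speed of red_marker below 0.02 m/s); the arm keeps its last pose, push and grip.
It fails at once if the black marker, the bell or the sauce bottle is shifted by more than 30 mm (distance of any of black_marker, call_bell, squeeze_bottle from where it was at the start of the episode above 0.03 m).
It fails at once if the blue marker is pulled out of its cap by more than 10 mm (distance of blue_marker from where it was at the start of the episode above 0.01 m).
It also fails if it takes over 50 s, if anything falls off the work surface, if the arm or the gripper's body presses on something with over 40 N, if the wrist force passes 120 N, or if a joint passes its speed limit or range.

## Robot

A 6-joint arm with a two-finger parallel gripper is mounted at the origin on the work surface. World frame = base frame: x ahead of the robot, y to its left, z up, the work surface at z = 0. Lengths are in m, angles in rad, forces in N, time in s.
With the tool pointing down it reaches from about 0.35 to 0.775 m from the base axis. Payload 7.3 kg.
Tool frame: the origin (TCP) lies on the centre line of the jaws, within the pads' length; the fingertips stand 11 mm ahead of it and the grasp point (between the pads) lies 8 mm behind it; y points along the fingers, z is the direction in which the jaws open and shut, and the axes are right-handed (so a half turn about y gives the same grasp; the last joint's range is limited). The gripper opens to 92 mm and grips with 3 to 60 N. Pads are 19 mm wide; open, the fingers measure 130 mm over their backs; the gripper's body (75 mm by 190 mm) begins 47 mm behind the grasp point.
Start: joints at [-1.309, 0.342, 1.524, -0, 1.275, -0.146], TCP at [0.208, -0.482, 0.238] pointing down, gripper open.
Joint ranges: [-2.53, 2.53], [-0.77, 2.02], [0.04, 2.7], [-1, 4.14], [0.28, 2.66], [-3.11, 3.11]. Speed limits (rad/s): [2.57, 2.57, 3.14, 3.14, 3.14, 3.14].

## Interface

Orientations are given as [roll, pitch, yaw] about the fixed x, y, z axes, in that order (R = Rz(yaw) Ry(pitch) Rx(roll)).
In Python, from cell import robot, cams gives the robot as it stands.
- The arm moves only by the tool apply_moves, never from a script. Its argument "plan" is a list of rows, each a list of 7 numbers: the shift along the tool's x, y, z in m, then the turn, a rotation vector about the tool's x, y, z in degrees, then the gripper command: -1 is fully open, 1 is shut, values between are in proportion. A call has exactly 5 rows; each row is the pose to reach, as a shift and turn from the pose commanded when the call began, along the tool's axes at that moment; what a row does not reach only later rows make up. A row lasts 1/8 s, in which the tool goes at most 62.5 mm and 10.7 degrees, less where a joint would pass 70% of its speed; a pose out of reach is approached as far as the arm can. A call with a gripper value outside its range is refused whole. The fingers move at their own pace and stop on an object; "squeeze" is the grip in N (left out, the last holds). Time passes only in rows, so rows that repeat a pose let the fingers close, or fill a call up. It gives the time, the measured TCP pose, the force and the opening at its end, in the units of the state.
- robot.observe(): the state, without advancing time (a new reading comes with each control period).
- cams.read_camera(name): name is "scene" or "side" or "wrist"; returns the picture (400x640x3 uint8, blue, green, red); there is no depth.
- cams.calibration(name): a dict with "fx", "fy", "cx", "cy" (pixels), "extrinsics" (4x4, takes a point from world to camera coordinates); the wrist camera has in their place "T_tool_cam" (4x4, takes a point from camera to tool coordinates, whose origin is the TCP and whose axes are the tool frame's). Camera axes: x right, y up, looking along -z (the intrinsics and any distortion apply to the point x, -y, -z); pixel columns grow to the right and rows downward; lengths in m; the calibration is good to about 2 mm. A picture is of the moment at which its call begins: read the wrist's pose just before it. calibration takes no time and is no camera call.
- robot.hand_in(): hands the job in, once; it reports no verdict.
The state is a dict: "time": time; "qpos": joint angles; "qvel": joint speeds; "joint_efforts": joint torques, N m; "tool_pos": TCP position; "tool_rot": TCP orientation; "contact_force": force on the tool from outside, world axes, zero at the start; "torque": the same for the moment, N m; "opening": finger opening in m.
Only numpy, scipy, OpenCV 4.12 (cv2) and the standard library are available. Lean on these libraries where they do the work, as an engineer would, in place of code of your own. Each camera call takes 0.05 s, during which the arm holds its last target. There are 200 camera calls.

## Working session

There is one attempt and no reset: what is moved stays moved. The work goes in short steps, Python scripts to look and compute and a tool call to move; the robot and the scene stay as the last step left them, time stands still between calls to the robot, and variables do not carry over. Pictures are saved under pics/ and viewed, about 8 in all and at most 12, crops included, and the job is handed in when it is done.

Besides the shell and the picture viewer there is one more tool, called after "Request:" by a JSON object that holds its "op" and its "data". apply_moves: Moves the arm, as the interface text tells. Its arguments: {"type":"object","properties":{"plan":{"type":"array","items":{"type":"array","items":{"type":"number"}}},"squeeze":{"type":"number"}},"required":["plan"]}

```bash
mkdir -p pics; ls
python3 - <<'E'
from cell import robot, cams
import cv2, numpy as np
for n in ("scene","side"):
    im=cams.read_camera(n); cv2.imwrite(f"pics/{n}0.png",im)
    c=cams.calibration(n); print(n,{k:(np.round(v,4).tolist() if k=="extrinsics" else v) for k,v in c.items()})
print(cams.calibration("wrist"))
print(robot.observe())
E
```

```text
pics
scene {'fx': 429.00619260748164, 'fy': 429.00619260748164, 'cx': 314.3728067387211, 'cy': 202.76680176837257, 'extrinsics': [[-0.3666, 0.9303, 0.0116, 0.2205], [-0.7862, -0.3164, 0.5308, 0.3938], [0.4975, 0.1855, 0.8474, -1.1787], [0.0, 0.0, 0.0, 1.0]]}
side {'fx': 478.18452910966676, 'fy': 478.18452910966676, 'cx': 318.3309298245335, 'cy': 199.238369680608, 'extrinsics': [[0.9747, -0.2232, -0.0132, -0.5648], [0.1656, 0.6811, 0.7132, -0.1542], [-0.1502, -0.6973, 0.7008, -0.8259], [0.0, 0.0, 0.0, 1.0]]}
{'fx': 292.6626069324888, 'fy': 292.6626069324888, 'cx': 320.1970060410333, 'cy': 199.24796281724684, 'T_tool_cam': array([[-2.26844630e-04, -9.66052247e-01, -2.58346676e-01,
        -6.97584756e-02],
       [-5.06100533e-05,  2.58346694e-01, -9.66052267e-01,
        -1.48225975e-01],
       [ 9.99999973e-01, -2.06068830e-04, -1.07496516e-04,
         8.30178387e-04],
       [ 0.00000000e+00,  0.00000000e+00,  0.00000000e+00,
         1.00000000e+00]])}
{'time': 0.1, 'qpos': array([-1.30895898e+00,  3.42641201e-01,  1.52488621e+00,  4.92013449e-06,
        1.27541669e+00, -1.46019153e-01]), 'qvel': array([ 0.00054734, -0.00221888, -0.00165602,  0.00018345, -0.00087724,
        0.00015505]), 'joint_efforts': array([ 3.46598266e-03, -4.32000089e+01, -2.44695979e+01,  7.19426712e-02,
        5.25610533e-02, -4.29287070e-05]), 'tool_pos': array([ 0.20816164, -0.48160117,  0.23713292]), 'tool_rot': array([-1.57213271e+00,  2.01291581e-04, -2.73373772e+00]), 'contact_force': array([-0.04662373,  0.692297  , -0.03369114]), 'torque': array([-0.02056452, -0.02428536, -0.0346591 ]), 'opening': 0.09214038417988195}
```

View pics/scene0.png

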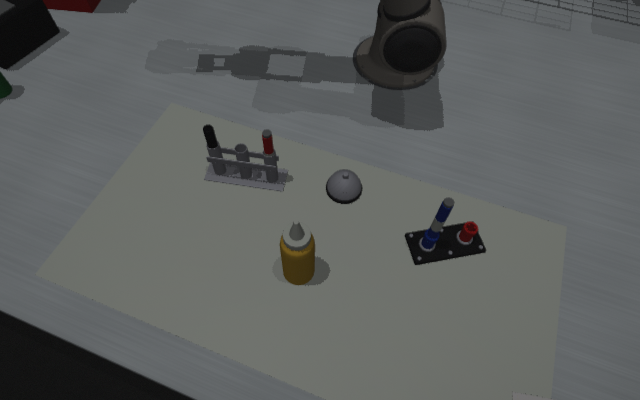

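View pics/side0.png

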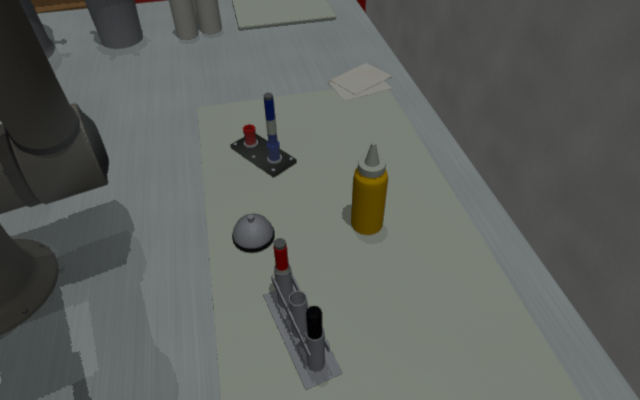

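The scene view shows the red tail at about (267,133), the red cap mouth at (470,228), the blue tail at (448,202) and the black top at (209,128). In the side view the same points are at about (280,243), (250,129), (269,97) and (314,312).

```bash
cat > h.py <<'E'
from cell import robot, cams
import cv2, numpy as np
from scipy.spatial.transform import Rotation as R
def cam(n):
    c=cams.calibration(n)
    if n=="wrist":
        s=robot.observe(); T=np.eye(4); T[:3,:3]=R.from_euler("xyz",s["tool_rot"]).as_matrix(); T[:3,3]=s["tool_pos"]
        return c,T@c["T_tool_cam"]
    return c,np.linalg.inv(c["extrinsics"])
def ray(ct,uv):
    c,T=ct; d=np.array([(uv[0]-c["cx"])/c["fx"],-(uv[1]-c["cy"])/c["fy"],-1])
    return T[:3,3],T[:3,:3]@d
def atz(ct,uv,z):
    o,d=ray(ct,uv); return o+d*(z-o[2])/d[2]
def proj(ct,p):
    c,T=ct; q=T[:3,:3].T@(np.asarray(p)-T[:3,3])
    return np.array([c["cx"]-c["fx"]*q[0]/q[2],c["cy"]+c["fy"]*q[1]/q[2]])
def tri(r):
    A=0;b=0
    for o,d in r:
        d=d/np.linalg.norm(d);P=np.eye(3)-np.outer(d,d);A=A+P;b=b+P@o
    return np.linalg.solve(A,b)
E
python3 - <<'E'
from h import *
S=cam("scene");D=cam("side")
for n,a,b,z in [("redtail",(267,133),(280,243),.155),("cap",(470,228),(250,129),.057),("blue",(448,202),(269,97),.175),("black",(209,128),(314,312),.145),("midtube",(242,147),(298,298),.095),("bell",(345,176),(251,217),.057),("bottle",(296,222),(373,145),.195)]:
    print(n,tri([ray(S,a),ray(D,b)]).round(3),atz(S,a,z).round(3),atz(D,b,z).round(3))
a,b=cv2.imread("pics/scene0.png"),cv2.imread("pics/side0.png")
r=lambda i,x,y:cv2.resize(i[y:y+100,x:x+130],(390,300),interpolation=cv2.INTER_CUBIC)
cv2.imwrite("pics/crops.png",np.vstack([np.hstack([r(a,190,110),r(a,390,180)]),np.hstack([r(b,230,220),r(b,210,80)])]))
E
```

```text
redtail [ 0.491 -0.145  0.153] [ 0.492 -0.144  0.155] [ 0.491 -0.148  0.155]
cap [0.488 0.28  0.054] [0.489 0.281 0.057] [0.489 0.274 0.057]
blue [0.53  0.213 0.171] [0.531 0.213 0.175] [0.531 0.205 0.175]
black [ 0.515 -0.262  0.142] [ 0.515 -0.26   0.145] [ 0.515 -0.264  0.145]
midtube [ 0.502 -0.203  0.095] [ 0.5   -0.202  0.095] [ 0.504 -0.205  0.095]
bell [0.458 0.013 0.052] [0.463 0.013 0.057] [0.458 0.008 0.057]
bottle [ 0.672 -0.006  0.192] [ 0.673 -0.005  0.195] [ 0.671 -0.011  0.195]
```

View pics/crops.png

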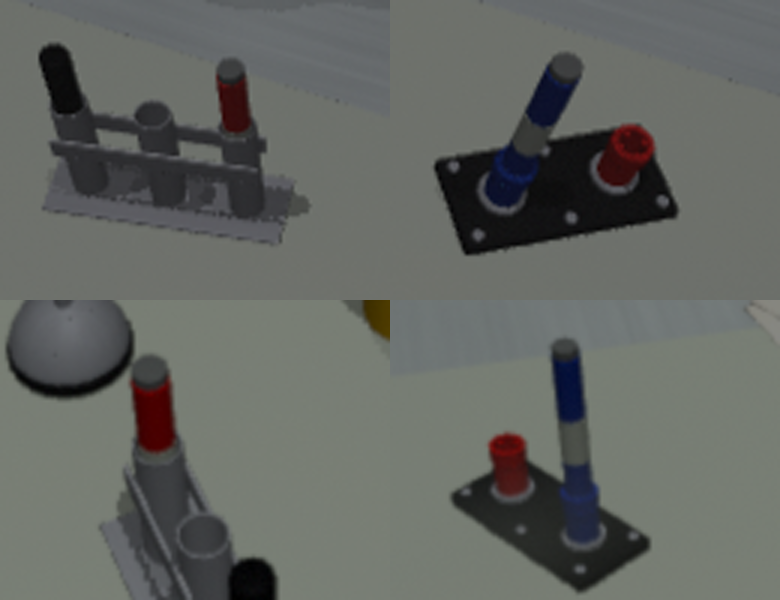

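The crops confirm those pixels, and triangulated heights come within 4 mm of the given sizes for the marker and cap points, 5 mm for the bell. The red marker is near (0.491,-0.146), with the jaws to be set across the row at yaw -78.4°. I'm moving above it now.

Request:
{"op": "apply_moves", "data": {"plan": [[-0.05, -0.004, -0.025, 0, -10, 0, -1], [-0.1, -0.008, -0.05, 0, -20, 0, -1], [-0.15, -0.012, -0.075, 0, -30, 0, -1], [-0.2, -0.016, -0.1, 0, -40, 0, -1], [-0.246, -0.033, -0.122, 0, -50, 0, -1]]}}

```text
time: 0.72
tool_pos: [0.3861, -0.2703, 0.2701]
tool_rot: [-1.573, 0.001, -1.855]
contact_force: [0.4, 0.3, -0.1]
opening: 0.0922
```

```bash
cat >> h.py <<'E'
def plan(p,yaw_deg):
    "shift in tool axes and turn (deg) to TCP p, tool straight down with given yaw"
    s=robot.observe(); M=R.from_euler("xyz",s["tool_rot"]); G=R.from_euler("xyz",[-np.pi/2,0,np.radians(yaw_deg)])
    print("t",round(s["time"],2),"tcp",s["tool_pos"].round(4),"rot",np.degrees(s["tool_rot"]).round(2),"F",s["contact_force"].round(1),"open",round(s["opening"],4))
    print("shift",M.inv().apply(np.asarray(p)-s["tool_pos"]).round(4),"turn",(M.inv()*G).as_rotvec(degrees=True).round(2))
E
python3 -c "
from h import *
plan([.491,-.146,.27],-78.4)"
```

```text
t 0.72 tcp [ 0.3861 -0.2703  0.2701] rot [-9.013e+01  7.000e-02 -1.063e+02] F [ 0.4  0.3 -0.1] open 0.0922
shift [-1.487e-01  1.000e-04  6.580e-02] turn [  0.11 -27.9   -0.1 ]
```

Request:
{"op": "apply_moves", "data": {"plan": [[-0.05, 0, 0.022, 0, -9, 0, -1], [-0.1, 0, 0.044, 0, -18, 0, -1], [-0.149, 0, 0.066, 0, -28, 0, -1], [-0.149, 0, 0.066, 0, -28, 0, -1], [-0.149, 0, 0.066, 0, -28, 0, -1]]}}

```text
time: 1.35
tool_pos: [0.4912, -0.1486, 0.2703]
tool_rot: [-1.572, 0.0, -1.373]
contact_force: [0.5, 0.0, -0.2]
opening: 0.092
```

```bash
python3 -c "
from h import *
plan([.491,-.146,.27],-78.4)
cv2.imwrite('pics/w1.png',cams.read_camera('wrist'))
W=cam('wrist'); print(proj(W,[.491,-.146,.155]),proj(W,[.491,-.146,.095]))"
```

```text
t 1.35 tcp [ 0.4912 -0.1486  0.2703] rot [-9.006e+01  1.000e-02 -7.867e+01] F [ 0.5  0.  -0.2] open 0.092
shift [-0.0026  0.0003  0.0003] turn [ 0.06 -0.27 -0.01]
[320.33554401 194.06047121] [320.34335853 181.19713379]
```

View pics/w1.png

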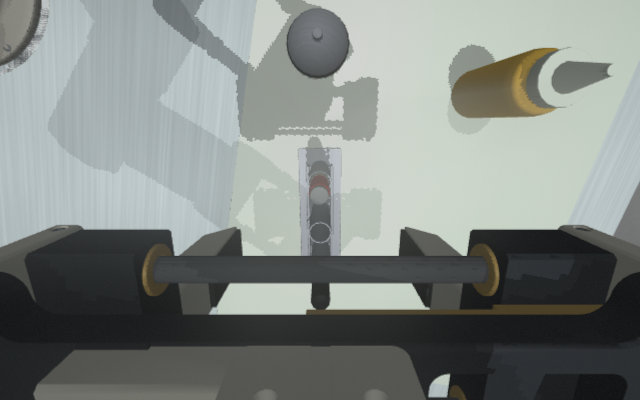

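The wrist view shows the red tail (grey end) at about (319.5,197), the empty middle tube at (320,233) and the black top at (320,300). The caddy row lies along the image vertical, so the jaws are square to it.

```bash
python3 -c "
from h import *
W=cam('wrist'); p=atz(W,(319.5,197),.155); print(p, atz(W,(320,233),.095), atz(W,(320,300),.145))
p[2]=.118; plan(p,-78.4)"
```

```text
[ 0.49078939 -0.14891672  0.155     ] [ 0.50280751 -0.20719773  0.095     ] [ 0.5139273  -0.26264776  0.145     ]
t 1.4 tcp [ 0.491  -0.1491  0.2704] rot [-90.05   0.   -78.73] F [-0.9 -0.5  0.2] open 0.0918
shift [-0.0002  0.1524  0.    ] turn [ 0.05 -0.33 -0.  ]
```

Request:
{"op": "apply_moves", "data": {"plan": [[0, 0.04, 0, 0, 0, 0, -1], [0, 0.08, 0, 0, 0, 0, -1], [0, 0.12, 0, 0, 0, 0, -1], [0, 0.145, 0, 0, 0, 0, -1], [0, 0.152, 0, 0, 0, 0, -1]]}}

```text
time: 2.02
tool_pos: [0.4901, -0.1494, 0.1175]
tool_rot: [-1.573, 0.002, -1.375]
contact_force: [-1.0, -0.8, 0.5]
opening: 0.0921
```

Request:
{"op": "apply_moves", "data": {"plan": [[0, 0, 0, 0, 0, 0, 1], [0, 0, 0, 0, 0, 0, 1], [0, 0, 0, 0, 0, 0, 1], [0, 0, 0, 0, 0, 0, 1], [0, 0, 0, 0, 0, 0, 1]], "squeeze": 30}}

```text
time: 2.65
tool_pos: [0.4917, -0.1485, 0.1189]
tool_rot: [-1.57, -0.0, -1.372]
contact_force: [0.3, 0.5, -0.4]
opening: 0.0463
```

Request:
{"op": "apply_moves", "data": {"plan": [[0, 0, 0, 0, 0, 0, 1], [0, 0, 0, 0, 0, 0, 1], [0, 0, 0, 0, 0, 0, 1], [0, 0, 0, 0, 0, 0, 1], [0, 0, 0, 0, 0, 0, 1]], "squeeze": 50}}

```text
time: 3.28
tool_pos: [0.4914, -0.1485, 0.1186]
tool_rot: [-1.571, 0.0, -1.372]
contact_force: [-0.6, 0.2, 0.3]
opening: 0.0196
```

It's gripped at 19.6 mm, which matches the 20 mm barrel. Now lifting straight up.

Request:
{"op": "apply_moves", "data": {"plan": [[0, -0.02, 0, 0, 0, 0, 1], [0, -0.05, 0, 0, 0, 0, 1], [0, -0.09, 0, 0, 0, 0, 1], [0, -0.13, 0, 0, 0, 0, 1], [0, -0.15, 0, 0, 0, 0, 1]]}}

```text
time: 3.9
tool_pos: [0.4923, -0.1487, 0.2711]
tool_rot: [-1.568, -0.002, -1.372]
contact_force: [-0.4, 0.0, -1.0]
opening: 0.0195
```

```bash
python3 -c "
from h import *
plan([.488,.278,.27],-58.3)"
```

```text
t 3.9 tcp [ 0.4923 -0.1487  0.2711] rot [-89.82  -0.12 -78.63] F [-0.4  0.  -1. ] open 0.0195
shift [-0.4192  0.0005  0.0799] turn [ -0.16 -20.33   0.16]
```

Request:
{"op": "apply_moves", "data": {"plan": [[-0.03, 0, 0.005, 0, -2, 0, 1], [-0.08, 0, 0.01, 0, -5, 0, 1], [-0.135, 0, 0.015, 0, -8, 0, 1], [-0.19, 0, 0.022, 0, -12, 0, 1], [-0.245, 0, 0.03, 0, -16, 0, 1]]}}

```text
time: 4.53
tool_pos: [0.4724, 0.0993, 0.2689]
tool_rot: [-1.57, -0.0, -1.091]
contact_force: [0.5, -0.0, -0.5]
opening: 0.0194
```

```bash
python3 -c "
from h import *
plan([.488,.278,.27],-58.3)"
```

```text
t 4.53 tcp [0.4724 0.0993 0.2689] rot [-8.995e+01 -1.000e-02 -6.252e+01] F [ 0.5 -0.  -0.5] open 0.0194
shift [-0.1513 -0.0011  0.0962] turn [-0.04 -4.22  0.02]
```

Request:
{"op": "apply_moves", "data": {"plan": [[-0.045, 0, 0.029, 0, -1, 0, 1], [-0.09, 0, 0.058, 0, -2, 0, 1], [-0.13, 0, 0.083, 0, -3, 0, 1], [-0.151, -0.001, 0.096, 0, -4.2, 0, 1], [-0.151, -0.001, 0.096, 0, -4.2, 0, 1]]}}

```text
time: 5.15
tool_pos: [0.4883, 0.2773, 0.2693]
tool_rot: [-1.571, 0.0, -1.017]
contact_force: [-0.1, -0.8, -0.1]
opening: 0.0195
```

```bash
python3 -c "
from h import *
plan([.488,.278,.27],-58.3)
a=cams.read_camera('scene');b=cams.read_camera('side');w=cams.read_camera('wrist')
for n,i in zip('abw',(a,b,w)): cv2.imwrite(f'pics/d_{n}.png',i)
r=lambda i,x,y:cv2.resize(i[y:y+150,x:x+130],(390,450),interpolation=cv2.INTER_CUBIC)
cv2.imwrite('pics/d.png',np.hstack([r(a,400,120),r(b,190,20)]))
W=cam('wrist');print(proj(W,[.488,.278,.057]))
"
```

```text
t 5.15 tcp [0.4883 0.2773 0.2693] rot [-9.001e+01  1.000e-02 -5.828e+01] F [-0.1 -0.8 -0.1] open 0.0195
shift [-0.0007 -0.0007  0.0001] turn [ 0.01  0.02 -0.01]
[320.91585175 175.24156709]
```

View pics/d.png

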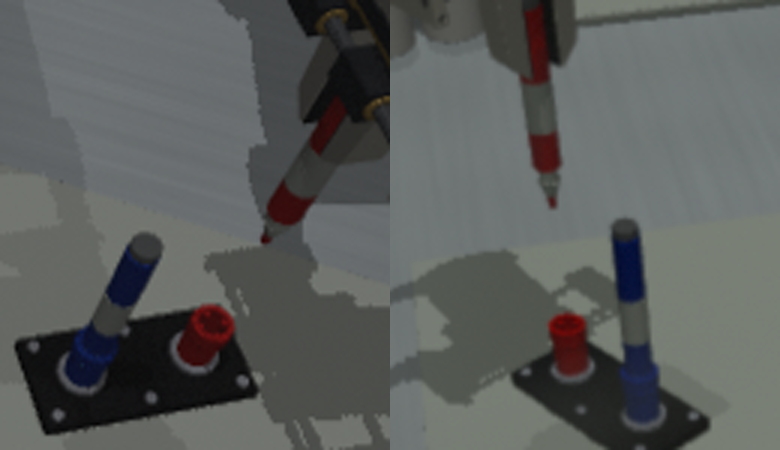

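View pics/d_w.png

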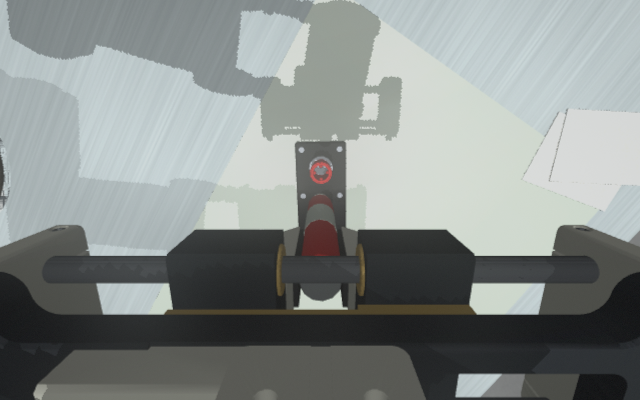

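The marker hangs about 100 mm above the cap, with the nib at (488,200) in scene and (244,89) in side. In the wrist view the cap mouth is at about (320,170), and the dock lies along the image vertical. I'll zoom in to compare nib, axis and mouth.

```bash
python3 -c "
from h import *
I=[cv2.imread(f'pics/d_{n}.png') for n in 'abw']
r=lambda i,x,y,w,h,s:cv2.convertScaleAbs(cv2.resize(i[y:y+h,x:x+w],(w*s,h*s),interpolation=cv2.INTER_CUBIC),alpha=1.6)
A=r(I[0],480,150,43,60,6);B=r(I[1],220,30,43,60,6)
W=r(I[2],285,140,75,120,5)
L=np.zeros((600,258+375,3),np.uint8);L=np.zeros((720,633,3),np.uint8);L[:360,:258]=A;L[360:,:258]=B;L[:600,258:]=W
cv2.imwrite('pics/e.png',L[:720])
"
```

```text
(no output)
```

View pics/e.png

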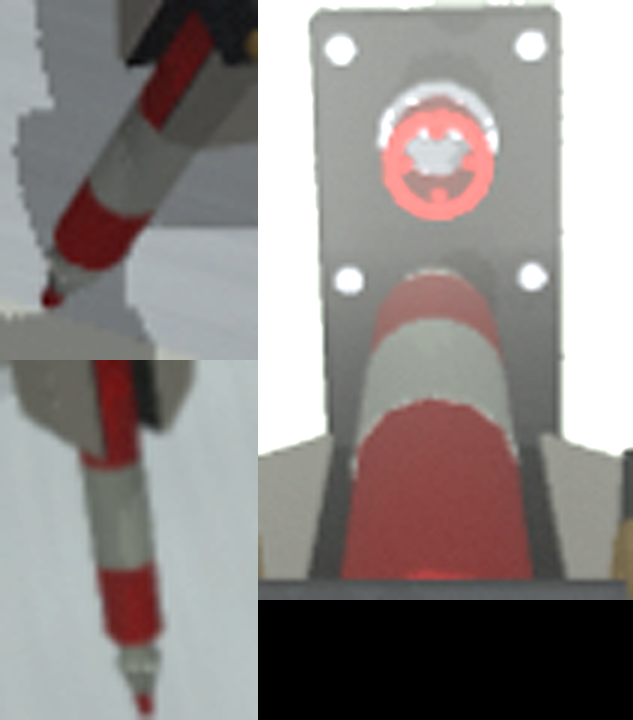

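```bash
python3 -c "
from h import *
S=cam('scene');D=cam('side')
P={n:tri([ray(S,a),ray(D,b)]) for n,a,b in [('tip',(488,200.5),(244.3,88.7)),('sh',(493.8,193),(242.3,76.7)),('band',(500.1,183.4),(241.3,64.7)),('cap',(470.7,227.8),(249.5,128))]}
s=robot.observe();M=R.from_euler('xyz',s['tool_rot'])
for k,v in P.items(): print(k,v.round(4),'tool',M.inv().apply(v-s['tool_pos']).round(4))
W=cam('wrist');p=atz(W,(321.1,172.4),.057);print('wrist cap',p,'tool',M.inv().apply(p-s['tool_pos']).round(4))
p[2]=.27
# wrist: predicted shoulder front edge for upright marker, tool frame
print('upright shoulder front edge px',proj(W,s['tool_pos']+M.apply([-.01,.081,0])),'white/red',150)
"
```

```text
tip [0.4886 0.2802 0.1553] tool [-0.0044  0.1142  0.0028]
sh [0.4887 0.2815 0.1815] tool [-0.0055  0.0881  0.0036]
band [0.4892 0.281  0.2092] tool [-0.0048  0.0603  0.0038]
cap [0.4879 0.2816 0.0555] tool [-0.006   0.2141  0.003 ]
wrist cap [0.48631836 0.28117519 0.057     ] tool [-0.0065  0.2126  0.0015]
upright shoulder front edge px [319.79934439 195.80871606] white/red 150
```

Scene and side put the cap about 1.6 mm from the nib along tool -x, while the wrist view says 6.5 mm. I'll descend to just above the rim, where comparing the two directly is accurate.

Request:
{"op": "apply_moves", "data": {"plan": [[-0.001, 0.02, 0.0003, 0, 0, 0, 1], [-0.002, 0.04, 0.0006, 0, 0, 0, 1], [-0.003, 0.065, 0.0008, 0, 0, 0, 1], [-0.003, 0.082, 0.0008, 0, 0, 0, 1], [-0.003, 0.086, 0.0008, 0, 0, 0, 1]]}}

```text
time: 5.92
tool_pos: [0.4874, 0.2774, 0.1828]
tool_rot: [-1.573, 0.0, -1.022]
contact_force: [-0.4, 0.1, 0.1]
opening: 0.0191
```

```bash
python3 -c "
from h import *
plan([.488,.278,.184],-58.3)
I=[cams.read_camera(n) for n in ('scene','side','wrist')]
for n,i in zip('abw',I): cv2.imwrite(f'pics/f_{n}.png',i)
r=lambda i,x,y,w,h,s:cv2.convertScaleAbs(cv2.resize(i[y:y+h,x:x+w],(w*s,h*s),interpolation=cv2.INTER_CUBIC),alpha=1.7)
L=np.zeros((600,800,3),np.uint8)
L[:480,:400]=r(I[0],450,190,50,60,8);L[:480,400:]=r(I[1],225,90,50,60,8)
cv2.imwrite('pics/f.png',L[:480])
cv2.imwrite('pics/fw.png',r(I[2],270,120,100,130,4))
"
```

```text
t 5.92 tcp [0.4874 0.2774 0.1828] rot [-9.012e+01  1.000e-02 -5.853e+01] F [-0.4  0.1  0.1] open 0.0191
shift [-0.0001 -0.0012  0.0008] turn [ 0.12 -0.23 -0.01]
```

View pics/f.png

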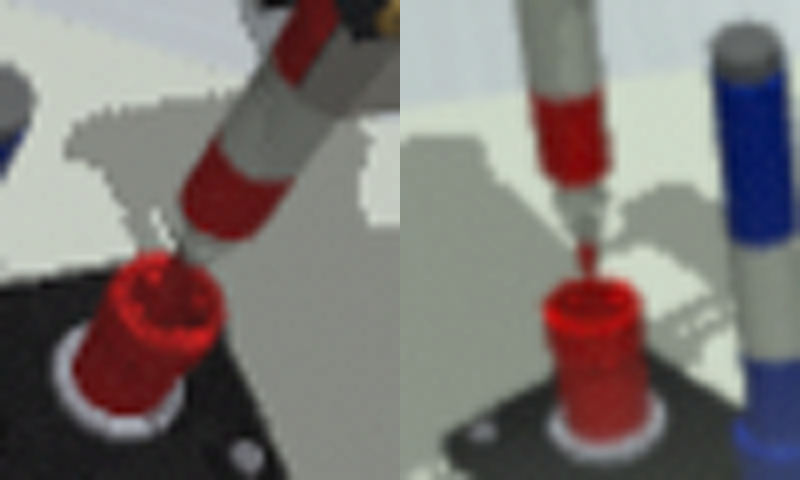

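The nib now hangs just above the mouth. In the crop, the side view has the nib at (589,275) and the rim centre at about (593,305). In the scene view the rim centre is at about (170,300), and the marker axis runs through (214,217) and (254,161).

```bash
cat > fit.py <<'E'
from h import *
S=cam('scene');D=cam('side')
sp=lambda x,y:np.array([450+x/8,190+y/8]); dp=lambda x,y:np.array([225+(x-400)/8,90+y/8])
c0=tri([ray(S,sp(170,300)),ray(D,dp(593,305))]);print('cap',c0)
from scipy.optimize import least_squares
# marker line x,y (upright) + tilt; points perpendicular to projected axis
pts=[(S,sp(214.5,217.5)),(S,sp(254,161)),(D,dp(588,255)),(D,dp(575,182)),(D,dp(569.5,95)),(D,dp(558.5,1))]
def res(q,tilt=True):
    o=[]
    for c,u in pts:
        P=lambda z:proj(c,[q[0]+q[2]*(z-.07),q[1]+q[3]*(z-.07),z])
        a,b=P(.07),P(.15);n=(b-a)/np.linalg.norm(b-a);d=u-a;o.append(n[0]*d[1]-n[1]*d[0])
    return np.r_[o, 20*np.array(q[2:])]
f=least_squares(res,[c0[0],c0[1],0,0]);q=f.x;print('marker at z=.07',q,'res',f.fun.round(2))
ps=[];
yaw=np.radians(-58.4);ex=np.array([np.cos(yaw),np.sin(yaw)]);ez=np.array([-np.sin(yaw),np.cos(yaw)])
d=c0[:2]-q[:2];print('cap-marker tool x,z (mm)',1e3*d@ex,1e3*d@ez,'tilt deg x,z',np.degrees(q[2:]@ex),np.degrees(q[2:]@ez))
E
python3 fit.py
```

```text
cap [0.48683569 0.28237395 0.05498592]
marker at z=.07 [0.48796605 0.28022944 0.01663271 0.00142917] res [-0.06  0.06  0.08 -0.45  0.16  0.19  0.33  0.03]
cap-marker tool x,z (mm) -2.418828951931933 0.16093447401199218 tilt deg x,z 0.42960599808429334 0.8545888849770765
```

View pics/fw.png

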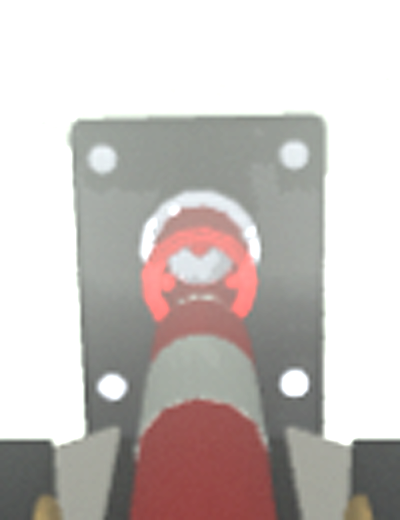

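```bash
python3 -c "
from h import *
ps=np.array([robot.observe()['tool_pos'] for _ in range(3)]);print(ps.round(4))
W=cam('wrist');s=robot.observe();M=R.from_euler('xyz',s['tool_rot'])
for n,u,z in [('cap',(320,191.3),.057),('shoulder front',(320.5,194.8),.1015),('band front edge low',(320.5,203.7),.128)]:
    p=atz(W,u,z);print(n,M.inv().apply(p-s['tool_pos']).round(4))
"
```

```text
[[0.4881 0.2783 0.1844]
 [0.4881 0.2783 0.1844]
 [0.4881 0.2783 0.1844]]
cap [-2.700e-03  1.274e-01  1.000e-04]
shoulder front [-0.0104  0.0829  0.0006]
band front edge low [-0.0104  0.0564  0.0005]
```

Both methods now agree: the cap is 2.3–2.4 mm along tool -x and about 0 along z, with less than 1° of tilt. I'm correcting that and entering the cap.

Request:
{"op": "apply_moves", "data": {"plan": [[-0.0023, 0, 0, 0, 0, 0, 1], [-0.0023, 0.005, 0, 0, 0, 0, 1], [-0.0023, 0.012, 0, 0, 0, 0, 1], [-0.0023, 0.02, 0, 0, 0, 0, 1], [-0.0023, 0.025, 0, 0, 0, 0, 1]], "squeeze": 60}}

```text
time: 6.7
tool_pos: [0.4862, 0.2806, 0.1578]
tool_rot: [-1.572, 0.0, -1.02]
contact_force: [-0.0, 0.5, -0.0]
opening: 0.0194
```

Request:
{"op": "apply_moves", "data": {"plan": [[0, 0.002, 0, 0, 0, 0, 1], [0, 0.004, 0, 0, 0, 0, 1], [0, 0.006, 0, 0, 0, 0, 1], [0, 0.008, 0, 0, 0, 0, 1], [0, 0.009, 0, 0, 0, 0, 1]]}}

```text
time: 7.32
tool_pos: [0.4866, 0.2806, 0.1496]
tool_rot: [-1.571, -0.0, -1.02]
contact_force: [0.4, -1.3, 1.0]
opening: 0.0191
```

Request:
{"op": "apply_moves", "data": {"plan": [[0, 0.001, 0, 0, 0, 0, 1], [0, 0.002, 0, 0, 0, 0, 1], [0, 0.003, 0, 0, 0, 0, 1], [0, 0.004, 0, 0, 0, 0, 1], [0, 0.004, 0, 0, 0, 0, 1]]}}

```text
time: 7.95
tool_pos: [0.4865, 0.2809, 0.1458]
tool_rot: [-1.57, 0.0, -1.02]
contact_force: [-0.3, -0.1, 1.9]
opening: 0.0191
```

Request:
{"op": "apply_moves", "data": {"plan": [[0, 0.001, 0, 0, 0, 0, 1], [0, 0.002, 0, 0, 0, 0, 1], [0, 0.003, 0, 0, 0, 0, 1], [0, 0.004, 0, 0, 0, 0, 1], [0, 0.004, 0, 0, 0, 0, 1]]}}

```text
time: 8.57
tool_pos: [0.4863, 0.2805, 0.1413]
tool_rot: [-1.572, -0.0, -1.02]
contact_force: [1.0, -1.0, -2.4]
opening: 0.0192
```

The force went from a small push to a 2.4 N downward pull, which matches the click. I'll keep pushing down until it's flush.

Request:
{"op": "apply_moves", "data": {"plan": [[0, 0.0005, 0, 0, 0, 0, 1], [0, 0.001, 0, 0, 0, 0, 1], [0, 0.0015, 0, 0, 0, 0, 1], [0, 0.002, 0, 0, 0, 0, 1], [0, 0.002, 0, 0, 0, 0, 1]]}}

```text
time: 9.2
tool_pos: [0.4866, 0.2808, 0.1397]
tool_rot: [-1.571, -0.0, -1.02]
contact_force: [0.8, -1.5, -1.1]
opening: 0.0191
```

Request:
{"op": "apply_moves", "data": {"plan": [[0, 0.0005, 0, 0, 0, 0, 1], [0, 0.001, 0, 0, 0, 0, 1], [0, 0.001, 0, 0, 0, 0, 1], [0, 0.001, 0, 0, 0, 0, 1], [0, 0.001, 0, 0, 0, 0, 1]]}}

```text
time: 9.82
tool_pos: [0.4866, 0.2808, 0.1387]
tool_rot: [-1.571, -0.0, -1.02]
contact_force: [1.1, -1.0, 0.1]
opening: 0.019
```

Request:
{"op": "apply_moves", "data": {"plan": [[0, 0.0005, 0, 0, 0, 0, 1], [0, 0.001, 0, 0, 0, 0, 1], [0, 0.001, 0, 0, 0, 0, 1], [0, 0.001, 0, 0, 0, 0, 1], [0, 0.001, 0, 0, 0, 0, 1]]}}

```text
time: 10.45
tool_pos: [0.4866, 0.2808, 0.1386]
tool_rot: [-1.57, -0.0, -1.02]
contact_force: [-0.7, -2.2, 6.3]
opening: 0.0193
```

Request:
{"op": "apply_moves", "data": {"plan": [[0, 0.0005, 0, 0, 0, 0, 1], [0, 0.001, 0, 0, 0, 0, 1], [0, 0.001, 0, 0, 0, 0, 1], [0, 0.001, 0, 0, 0, 0, 1], [0, 0.001, 0, 0, 0, 0, 1]]}}

```text
time: 11.08
tool_pos: [0.4867, 0.2808, 0.1385]
tool_rot: [-1.569, -0.0, -1.02]
contact_force: [-2.6, -3.0, 12.2]
opening: 0.0194
```

It has landed: the TCP has stopped at 0.1385 and the force is climbing about 6 N per mm. I'll add a little more, hold, and look once more.

Request:
{"op": "apply_moves", "data": {"plan": [[0, 0.0005, 0, 0, 0, 0, 1], [0, 0.001, 0, 0, 0, 0, 1], [0, 0.001, 0, 0, 0, 0, 1], [0, 0.001, 0, 0, 0, 0, 1], [0, 0.001, 0, 0, 0, 0, 1]]}}

```text
time: 11.7
tool_pos: [0.4868, 0.2808, 0.1384]
tool_rot: [-1.568, -0.001, -1.02]
contact_force: [-3.8, -3.3, 18.7]
opening: 0.0191
```

Request:
{"op": "apply_moves", "data": {"plan": [[0, 0, 0, 0, 0, 0, 1], [0, 0, 0, 0, 0, 0, 1], [0, 0, 0, 0, 0, 0, 1], [0, 0, 0, 0, 0, 0, 1], [0, 0, 0, 0, 0, 0, 1]]}}

```text
time: 12.32
tool_pos: [0.4868, 0.2808, 0.1383]
tool_rot: [-1.568, -0.001, -1.02]
contact_force: [-3.6, -3.8, 18.6]
opening: 0.0195
```

```bash
python3 -c "
from h import *
I=[cams.read_camera(n) for n in ('scene','side')]
r=lambda i,x,y,w,h,s:cv2.convertScaleAbs(cv2.resize(i[y:y+h,x:x+w],(w*s,h*s),interpolation=cv2.INTER_CUBIC),alpha=1.7)
cv2.imwrite('pics/g.png',np.hstack([r(I[0],440,170,65,80,6),r(I[1],220,70,65,80,6)]))
s=robot.observe();print(s['time'],s['tool_pos'],s['contact_force'],s['torque'],s['opening'])
"
```

```text
12.425 [0.48682997 0.28082033 0.13836079] [-4.17608603 -3.72219419 18.12875137] [-0.82844566  0.84759802  0.00277715] 0.019208838104354246
```

View pics/g.png

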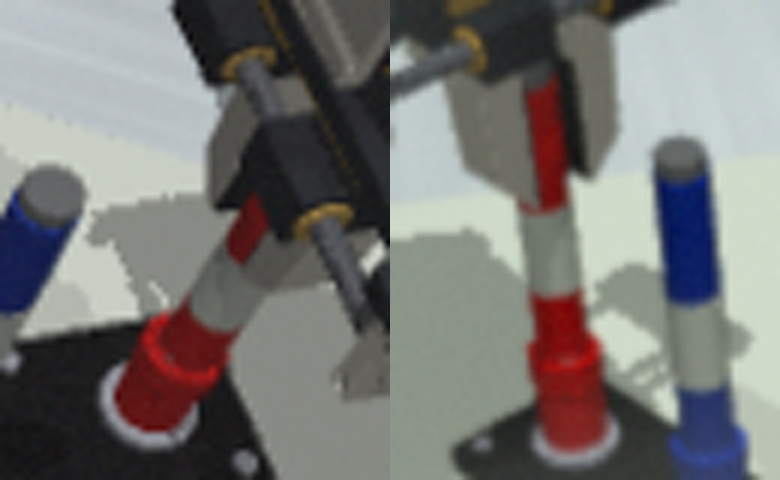

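The marker's barrel sits on the rim of the cap with no white nose showing, and it stands upright like the blue marker beside it. The push is steady at 18 N and the TCP height matches the home position, so I'm handing in.

```bash
python3 -c "
from cell import robot
print(robot.hand_in())"
```

```text
the job is handed in; nothing more can be done
None
```

I drew the red marker from its tube, pressed it into the red cap through the click, and kept pushing until the shoulder was flush. I handed in at about 12.4 s, still gripping and pushing; `hand_in` gives no verdict.

**Insertion:** The force turned from a small push to a pull of about 2.4 N, which is how I read the click. The 10 N peak fell between readings. It then fell to about zero and rose sharply once the TCP stopped at about 0.138 m, the height worked out beforehand for a flush shoulder.

**Last checks:**
- **Push:** steady at 18–19 N downward over the last 0.7 s, with about 5 N sideways left over.
- **Grip:** 60 N commanded, fingers 19.2 mm open on the 20 mm barrel.
- **Picture:** the barrel sits on the rim with no white nose showing, upright by eye, and the blue marker looked undisturbed.
- **Not checked:** I did not look again at the black marker, bell or bottle. I felt no contact force during the moves past them.

**Disagreement:** From 100 mm up, the wrist camera and the two fixed cameras disagreed by about 5 mm on the cap's position relative to the marker. A second look just above the rim brought them to within 0.2 mm, and I used that for the insertion.

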